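Shift the overhauled gearbox into reverse through its H-gate

TASK

Put the gearbox on the bench into reverse: reverse is the slot of the H-shaped gate plate nearest the oil filler cap. Push the gear lever there with the outside of the fingers, never letting the knob come between them and never forcing it against the gate: into neutral if it stands in gear, across, then fully home in the reverse slot. Leave it there and let go, with the loose things on and around the gearbox left where they are.

Things in the scene. Friction and masses are not known exactly. Their poses are not given: they have to be found in the camera images.
- gearbox: Aluminium gearbox, 232 x 172 mm, fixed to the bench; origin under its centre at bench height, z up; x runs along the case from the end with two hex plugs to the round engine flange with splined shaft (shaft end at x = +168 mm), y across it (wheel hubs out to +-157 mm). Flat case top 105 mm up; on its middle a turret carries the steel gate plate.
- gate (a point): Middle of the H-gate plate (110 x 100 mm) at its top face, 130 mm above the bench (bolt heads 134); axes as the gearbox. The H: two slots along x, 14 mm wide, centred on y = +15.5 and -15.5 mm, joined at x = 0 by the neutral crossway along y, 14 mm wide; solid round-cornered tongues elsewhere. The 10 mm lever rod comes up through it, pivoted 50 mm below this point. Reverse: end at -x, +y.
- knob (a point): Centre of the black ball knob, 36 mm across, 130 mm from the lever's pivot along the rod (210 mm above the bench when upright, 199 mm at the slot ends); z points up along the rod. From the middle it travels +-38 mm along the box's x and +-38 mm along its y.
- slot_reverse (a point): Middle of the far end of the reverse slot, at the top face of the gate plate: where the rod passes the plate when fully home. 16 mm towards -x and 15.5 mm towards +y of the plate's middle.
- filler_cap (a point): Top of the black winged oil filler cap, 36 mm across, 131 mm above the bench, on the case's top at x = -77, y = +48 mm of the gearbox; the reverse slot is the one nearest it.
- select (a joint): Crosswise lean of the lever (rad): -0.30 at the side of the -y slots, 0 middle, +0.30 at the side of the +y slots (reverse's side); hard stops at both ends. Starts near -0.28. Stays where it is left; about 1.2 N at the knob moves it, but only while shift is within about 0.04 of 0 (neutral), otherwise the gate's tongues block it.
- shift (a joint): Lean of the lever along the slots (rad): 0 neutral, +0.30 home at the box's +x end, -0.30 home at its -x end (reverse's end); hard stops. Starts in either -y slot or in neutral. A detent carries it home once more than about 0.1 from neutral and released; nearer neutral it stays put. Pushing it out of a slot takes about 5 N at the knob, dropping towards neutral.
- socket: Loose steel socket standing on the case's top near the engine flange, 19 mm across, 30 mm tall (top 135 mm above the bench); origin under its centre. Leave alone.
- bolt: Loose hexagon bolt standing on its head on the case's top near the engine flange, 18 mm across, 48 mm tall (top 153 mm above the bench); origin under its head. Leave alone.
- wrench: Loose steel wrench, 160 mm long, lying on the bench beside the gearbox at -y; origin under its middle. Leave alone.
- gearwheel: Loose spare spur gear, 88 mm across, 20 mm thick, lying on the bench; origin under its centre. Leave alone.
- oil: Loose oil bottle, 76 mm across, 200 mm tall, standing on the bench beside the gearbox; origin under its centre. Leave alone.
- spray: Loose white spray can, 54 mm across, 175 mm tall, standing on the bench at the other side; origin under its centre. Leave alone.
- bolt_tin: Loose open parts tin, 84 mm across, 50 mm tall, on the bench; origin under its centre. Leave alone.

How it is judged:
By the outcome, as a careful person would: the job done as asked, in the order asked, and still so for the second after the job is handed in, with the robot touching nothing.
It also fails if it takes over 48 s, if anything falls off the work surface, if the arm or the gripper's body presses on something with over 40 N, if the wrist force passes 120 N, or if a joint passes its speed limit or range.

ROBOT

A 7-joint arm with a two-finger parallel gripper is mounted at the origin on the work surface. World frame = base frame: x ahead of the robot, y to its left, z up, the work surface at z = 0. Lengths are in m, angles in rad, forces in N, time in s.
With the tool pointing down it reaches from about 0.4 to 0.925 m from the base axis. Payload 5.6 kg.
Tool frame: the origin (TCP) lies midway between the tips of the shut fingers; the grasp point (between the pads) lies 19 mm behind it (env.grip_depth is the distance from the TCP to the grasp point, in m); z points along the fingers, y is the direction in which the jaws open and shut (so a half turn about z gives the same grasp; the last joint's range is limited). The gripper opens to 85 mm and grips with 20 to 120 N. Pads are 22 mm wide; open, the fingers measure 114 mm over their backs; the gripper's body (76 mm by 85 mm) begins 54 mm behind the grasp point. The pads swing forward as they close: fully open they stand 13 mm farther back than shut.
Start: joints at [-1.325, 0.468, -0.012, 1.603, 0.006, 1.071, -0.056], TCP at [0.185, 0.623, 0.231] pointing down, gripper open.
Joint ranges: [-2.53, 2.53], [-0.31, 2.02], [-1.57, 1.55], [0.28, 2.44], [-1.29, 4.43], [0.15, 1.84], [-2.92, 2.92]. Speed limits (rad/s): [2.57, 2.57, 3.14, 3.14, 3.14, 3.14, 3.14].

INTERFACE

Orientations are given as a unit quaternion [x, y, z, w].
In Python, from cell import status, camera, env, find_in, tip_of gives the robot as it stands. The module is installed in compiled form; this text tells all that it offers.
- The arm moves only by the shell command python3 -m handwheel 'ROWS'. ROWS is JSON, a list of rows, each a list of 3 entries, a list of its own where there are three numbers: the shift along the tool's x, y, z in mm, then the turn, a rotation vector about the tool's x, y, z in rad, then the closure, from -1 (fully open) to 1 (shut). In form: [[[x, y, z], [rx, ry, rz], hand], ...]. A call has exactly 5 rows; each row shifts and turns the commanded pose from where the row before left it, along the tool's axes as they then stand; what a row does not reach is not made up. A row lasts 1/12 s, in which the tool goes at most 41.7 mm and 7.16 degrees, less where a joint would pass 70% of its speed; a pose out of reach is approached as far as the arm can. A call with a gripper value outside its range is refused whole. The fingers move at their own pace and stop on an object; the grip force is fixed at half the most. Time passes only in rows, so rows that do not move let the fingers close, or fill a call up. It gives the time, the measured TCP pose, the force and the opening at its end, in the units of the state.
- status.read_state(): the state, without advancing time (a new reading comes with each control period).
- camera(name): name is "scene" or "top" or "wrist"; returns a dict with "color" (400x640x3 uint8, blue, green, red), "z_map" (400x640 float32, m along the optical axis (not along the pixel's ray), 0 where there is no reading), "fx", "fy", "cx", "cy" (pixels), "k1" (the pictures are not rectified: a ray, as slopes to the right and down, at radius r is drawn at 1 + k1 r^2 times it, then the intrinsics apply), "world_from_camera" (4x4, takes a point from camera to world coordinates). Camera axes: x right, y up, looking along -z (the intrinsics and any distortion apply to the point x, -y, -z); pixel columns grow to the right and rows downward; lengths in m; the calibration is good to about 2 mm. A picture is of the moment at which its call begins.
- env.hand_in(): hands the job in, once; it reports no verdict.
Trained networks look in a picture, given as the dict that the camera call returned (one of the last four; its "shot" number tells which), for a name from the list of things; names that differ only in an ending like _2 or _b are one class to them, and where a whole thing is asked for, a point or a joint stands for the part that bears it (a point fixed in the world has none). Each returns a list of dicts, best first, with "p" (0 to 1); they miss things now and then, are a little off and sometimes report something else, mostly with a low value. They report only what shows in the picture. A call takes as long as a camera call.
- find_in(picture, label): "centre" ([x, y, z] in m, in world coordinates, good to about 4 mm: the middle of the surface that is visible of it).
- tip_of(picture, label): "centre" ([x, y, z] in m, in world coordinates, good to about 4 mm: a listed point, or the origin of a listed thing).
The state is a dict: "time": time; "joints": joint angles; "qvel": joint speeds; "tau": joint torques, N m; "ee_pos": TCP position; "eef_rot": TCP orientation; "wrist_force": force on the tool from outside, world axes, zero at the start; "ft_torque": the same for the moment, N m; "gripper_width": finger opening in m.
Only numpy, scipy, OpenCV 4.12 (cv2) and the standard library are available. Lean on these libraries where they do the work, as an engineer would, in place of code of your own. Each camera call takes 0.05 s, during which the arm holds its last target. There are 200 camera calls.

## Working session

There is one attempt and no reset: what is moved stays moved. The work goes in short steps, Python scripts to look and compute and a shell command to move; the robot and the scene stay as the last step left them, time stands still between calls to the robot, and variables do not carry over. Pictures are saved under pics/ and viewed, on a budget of 10 in all, crops included, one or two more only if the job needs it, and the job is handed in when it is done.

```bash
mkdir -p pics
cat > h.py <<'E'
from cell import status,camera,env,find_in,tip_of
import cv2,numpy as np
np.set_printoptions(precision=4,suppress=True)
def net(names,cams=("scene","top"),f=tip_of):
    for c in cams:
        p=camera(c)
        for n in names:
            r=f(p,n)[:2]
            print(c,n,[(np.round(d["centre"],4).tolist(),round(d["p"],2)) for d in r])
E
python3 - <<'E'
from h import *
s=status.read_state();print(s["time"],s["joints"],s["ee_pos"],s["eef_rot"],s["wrist_force"])
a=camera("scene");b=camera("top")
cv2.imwrite("pics/s1.png",a["color"]);cv2.imwrite("pics/t1.png",b["color"])
for p,nm in((a,"scene"),(b,"top")):
    for n in ["gearbox","gate","knob","slot_reverse","filler_cap","socket","bolt","oil","spray","wrench","gearwheel","bolt_tin"]:
        print(nm,n,[(np.round(d["centre"],4).tolist(),round(d["p"],2)) for d in tip_of(p,n)[:2]])
E
```

```text
0.0 [-1.325   0.4684 -0.0116  1.6036  0.006   1.0714 -0.0563] [0.1851 0.6225 0.2303] [ 0.1439  0.9896 -0.0009 -0.0001] [-0.2694 -0.08    0.6521]
scene gearbox [([0.5472, -0.0782, 0.0007], 0.57)]
scene gate [([0.5535, -0.0836, 0.1264], 0.58)]
scene knob [([0.5997, -0.0948, 0.1964], 0.66), ([0.5478, -0.076, -0.0005], 0.49)]
scene slot_reverse [([0.5295, -0.0737, 0.1316], 0.68), ([0.6101, 0.0034, 0.1083], 0.64)]
scene filler_cap [([0.4626, 0.1403, -0.0], 0.69), ([0.4624, -0.0733, 0.1299], 0.64)]
scene socket [([0.635, -0.0689, 0.1035], 0.52)]
scene bolt [([0.6104, 0.0015, 0.1049], 0.38)]
scene oil [([0.4629, 0.1408, 0.0029], 0.89)]
scene spray [([0.751, -0.2226, 0.0012], 0.77), ([0.5989, -0.0923, 0.1971], 0.46)]
scene wrench [([0.7116, -0.1567, -0.003], 0.95)]
scene gearwheel [([0.5614, 0.1126, -0.0027], 0.93)]
scene bolt_tin [([0.664, -0.2881, -0.0004], 0.63)]
top gearbox [([0.6592, -0.2848, -0.003], 0.25)]
top gate [([0.5507, -0.0757, 0.1302], 0.73)]
top knob [([0.6042, -0.0914, 0.1987], 0.52)]
top slot_reverse [([0.5296, -0.0729, 0.1256], 0.72)]
top filler_cap [([0.4554, -0.0707, 0.1283], 0.97)]
top socket [([0.6327, -0.0734, 0.1025], 0.56)]
top bolt [([0.6088, 0.0012, 0.1029], 0.55)]
top oil [([0.4591, 0.1424, 0.0007], 0.91)]
top spray [([0.7511, -0.2208, -0.0018], 0.63)]
top wrench [([0.7092, -0.1625, -0.0012], 0.56)]
top gearwheel [([0.5596, 0.1114, 0.0041], 0.75)]
top bolt_tin [([0.6596, -0.2851, 0.0005], 0.82)]
```

View pics/s1.png

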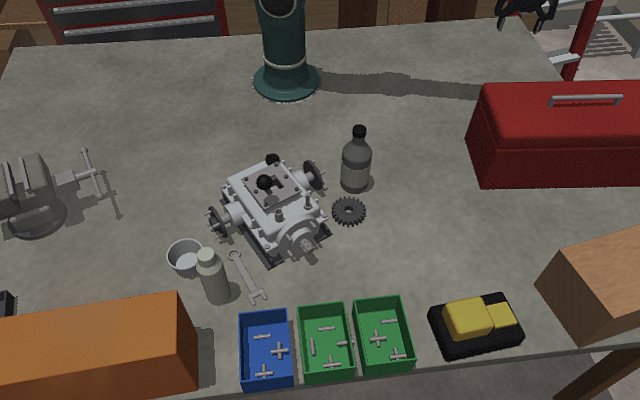

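View pics/t1.png

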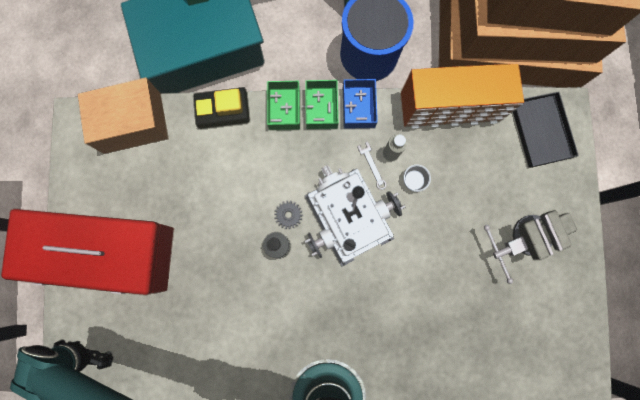

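The lever stands in the +x, -y slot (knob about (+38, -38) in box axes), and the yaw is about 28°. I'll refine both by resampling the top view onto the gate plane.

```bash
cat >> h.py <<'E'
def proj(p,X):
    W=p["world_from_camera"];c=(np.asarray(X)-W[:3,3])@W[:3,:3]
    u=c[...,0]/-c[...,2];v=-c[...,1]/-c[...,2];k=1+p["k1"]*(u*u+v*v)
    return np.stack([p["fx"]*u*k+p["cx"],p["fy"]*v*k+p["cy"]],-1)
def ortho(p,c,yaw,z,half=0.13,n=520):
    g=np.linspace(-half,half,n);x,y=np.meshgrid(g,-g)
    C,S=np.cos(yaw),np.sin(yaw)
    X=np.stack([c[0]+C*x-S*y,c[1]+S*x+C*y,0*x+z],-1)
    m=proj(p,X).astype(np.float32);return cv2.remap(p["color"],m[...,0],m[...,1],cv2.INTER_CUBIC)
E
python3 - <<'E'
from h import *
p=camera("top")
o=ortho(p,(0.551,-0.077),np.radians(27.6),0.13)
for d in(-100,0,100):   # 2px per mm grid +-50 mm
    cv2.line(o,(260+d,0),(260+d,519),(0,0,255),1);cv2.line(o,(0,260+d),(519,260+d),(0,0,255),1)
cv2.imwrite("pics/o1.png",o)
# knob from depth: dark points z>0.16 near the gate
for nm in("top","scene"):
    p=camera(nm);z=p["z_map"];H,W=z.shape;v,u=np.mgrid[:H,:W]
    pts=np.stack([u,v],-1).reshape(-1,1,2).astype(float)
    K=np.array([[p["fx"],0,p["cx"]],[0,p["fy"],p["cy"]],[0,0,1]])
    n=cv2.undistortPoints(pts,K,np.array([p["k1"],0,0,0])).reshape(H,W,2)
    c=np.stack([n[...,0]*z,-n[...,1]*z,-z],-1);X=c@p["world_from_camera"][:3,:3].T+p["world_from_camera"][:3,3]
    m=(z>0)&(np.hypot(X[...,0]-.58,X[...,1]+.085)<.08)&(X[...,2]>.18)&(X[...,2]<.24)
    P=X[m]; 
    from scipy.optimize import least_squares
    r=least_squares(lambda q:np.linalg.norm(P-q,axis=1)-.018,P.mean(0)-[0,0,.01],loss="soft_l1",f_scale=.002)
    print(nm,len(P),r.x,P.mean(0),P[:,2].max())
E
```

```text
top 125 [ 0.6023 -0.0916  0.199 ] [ 0.6006 -0.0902  0.2105] 0.22099541154376556
scene 217 [ 0.5998 -0.091   0.2009] [ 0.6078 -0.0907  0.21  ] 0.2208310913066054
```

View pics/o1.png

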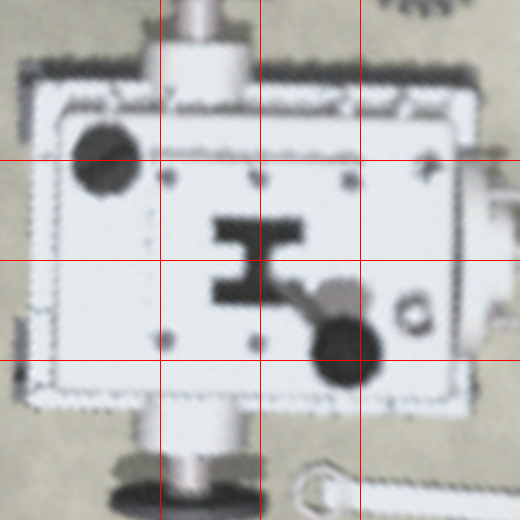

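The resampled view (2 px/mm) has the gate centre at about px (258,260) and the cap at (105,160). The knob is at bottom right, over the +x/-y slot. I take yaw as about 27°, gate centre as (0.550,-0.0775), and the knob from depth as (0.601,-0.091,0.200), which is (+39,-35) in box axes. Next I shut the hand, rise, and align tool x with -box x.

```bash
python3 -m handwheel '[[[0,0,-22],[0,0,-0.12],1],[[0,0,-22],[0,0,-0.12],1],[[0,0,-22],[0,0,-0.12],1],[[0,0,-22],[0,0,-0.12],1],[[0,0,-22],[0,0,-0.12],1]]'
python3 -m handwheel '[[[0,0,0],[0,0,-0.08],1],[[0,0,0],[0,0,-0.08],1],[[-4,-36,0],[0,0,0],1],[[-4,-36,0],[0,0,0],1],[[-4,-36,0],[0,0,0],1]]'
cat >> h.py <<'E'
G=np.array([.550,-.0775,0]);YAW=np.radians(27)
from scipy.spatial.transform import Rotation as Rt
B=Rt.from_euler("z",YAW).as_matrix()
def box(X): return 1000*(np.asarray(X)-G)@B
def where(tgt=None):
    s=status.read_state();R=Rt.from_quat(s["eef_rot"]).as_matrix();p=np.array(s["ee_pos"])
    print("t",s["time"],"box",box(p),"F box",np.array(s["wrist_force"])@B,"w",s["gripper_width"])
    e=(Rt.from_matrix(R).inv()*Rt.from_matrix(B@np.diag([-1,1,-1.]))).as_rotvec();print("turn left",e)
    if tgt is not None: print("shift tool mm",(np.asarray(tgt)-box(p))@(B.T@R))
E
python3 -c "
from h import *
where([85,-35,330])"
```

```text
time: 1.87
ee_pos: [0.1852, 0.6229, 0.3424]
eef_rot: [-0.158, 0.987, -0.0, 0.0]
wrist_force: [0.4, 0.7, -0.9]
gripper_width: 0.0256
time: 2.28
ee_pos: [0.2451, 0.5313, 0.3409]
eef_rot: [-0.234, 0.972, -0.0, -0.0]
wrist_force: [0.9, -0.2, 0.3]
gripper_width: 0.0001
t 2.2833 box [  4.6843 680.8369 340.936 ] F box [ 0.7146 -0.6013  0.3042] w 0.00010445203422249999
turn left [-0.0002 -0.0003  0.0013]
shift tool mm [ -79.3692 -715.9401   11.088 ]
```

```bash
python3 -m handwheel '[[[-4,-35,0],[0,0,0],1],[[-4,-35,0],[0,0,0],1],[[-4,-35,0],[0,0,0],1],[[-4,-35,0],[0,0,0],1],[[-4,-35,0],[0,0,0],1]]' >/dev/null
python3 -m handwheel '[[[-4,-35,0],[0,0,0],1],[[-4,-35,0],[0,0,0],1],[[-4,-35,0],[0,0,0],1],[[-4,-35,0],[0,0,0],1],[[-4,-35,0],[0,0,0],1]]' >/dev/null
python3 -m handwheel '[[[-4,-35,0],[0,0,0],1],[[-4,-35,0],[0,0,0],1],[[-4,-35,0],[0,0,0],1],[[-4,-35,0],[0,0,0],1],[[-4,-35,0],[0,0,0],1]]' >/dev/null
python3 -m handwheel '[[[-4,-35,0],[0,0,0],1],[[-4,-35,0],[0,0,0],1],[[-4,-35,0],[0,0,0],1],[[-4,-35,0],[0,0,0],1],[[0,0,0],[0,0,0],1]]'
python3 -c "
from h import *
where([85,-35,187])"
```

```text
time: 3.95
ee_pos: [0.6164, -0.0339, 0.341]
eef_rot: [-0.229, 0.973, -0.003, 0.0]
wrist_force: [-1.3, -1.0, 0.7]
gripper_width: 0.0
t 3.95 box [ 78.9755   8.669  341.0003] F box [-1.5783 -0.3338  0.7076] w 3.0377613267747844e-05
turn left [-0.005  -0.0011 -0.0097]
shift tool mm [ -6.6078 -42.8316 154.2115]
```

```bash
python3 -m handwheel '[[[-3,-21,0],[0,0,-0.01],1],[[-4,-22,0],[0,0,0],1],[[0,0,20],[0,0,0],1],[[0,0,25],[0,0,0],1],[[0,0,25],[0,0,0],1]]' >/dev/null
python3 -m handwheel '[[[0,0,25],[0,0,0],1],[[0,0,25],[0,0,0],1],[[0,0,20],[0,0,0],1],[[0,0,14],[0,0,0],1],[[0,0,0],[0,0,0],1]]'
python3 - <<'E'
from h import *
where([85,-35,187])
p=camera("scene");o=p["color"];c=proj(p,[.6,-.08,.18]).astype(int)
o=o[c[1]-75:c[1]+75,c[0]-100:c[0]+100]
cv2.imwrite("pics/s2.png",cv2.resize(o,None,fx=4,fy=4,interpolation=2))
E
```

```text
time: 4.78
ee_pos: [0.6381, -0.0602, 0.1837]
eef_rot: [-0.238, 0.971, 0.001, -0.003]
wrist_force: [-1.7, 0.5, 0.2]
gripper_width: -0.0001
t 4.7833 box [ 86.3922 -24.5537 183.7209] F box [-1.2917  1.201   0.1953] w -5.768646919589148e-05
turn left [ 0.0031 -0.0055  0.0101]
shift tool mm [  1.5163 -10.4213  -3.3035]
```

View pics/s2.png

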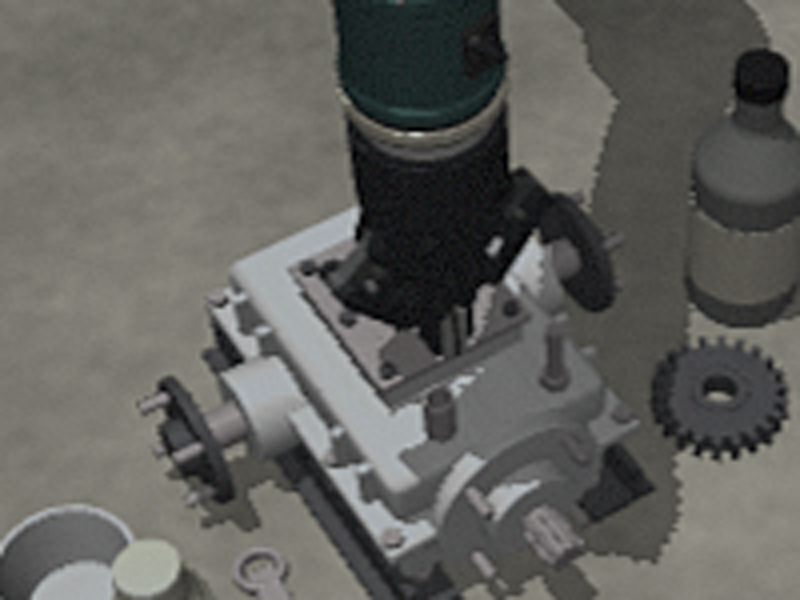

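The gripper is just outside the knob on the +x side, about 50 mm above the socket and bolt. The tool sits 10 mm off in y, so I correct that and then close in on the knob.

```bash
python3 -m handwheel '[[[0,-5,-2],[0,0,0],1],[[0,-5,-1],[0,0,0.01],1],[[0,0,0],[0,0,0],1],[[4,0,0],[0,0,0],1],[[4,0,0],[0,0,0],1]]' 
python3 -c "
from h import *
where([71,-35,187])"
python3 -m handwheel '[[[2,0,0],[0,0,0],1],[[2,0,0],[0,0,0],1],[[2,0,0],[0,0,0],1],[[0,0,0],[0,0,0],1],[[0,0,0],[0,0,0],1]]' 
python3 -c "
from h import *
where([68,-35,187])"
```

```text
time: 5.25
ee_pos: [0.6379, -0.0734, 0.191]
eef_rot: [-0.233, 0.972, -0.0, 0.001]
wrist_force: [-0.7, 0.6, -0.2]
gripper_width: -0.0001
t 5.25 box [ 80.1814 -36.3003 190.9655] F box [-0.3875  0.8536 -0.1541] w -5.665260109059526e-05
turn left [-0.0004  0.001  -0.0001]
shift tool mm [9.1854 1.3012 3.9559]
time: 5.67
ee_pos: [0.6324, -0.076, 0.1903]
eef_rot: [-0.233, 0.972, 0.0, 0.0]
wrist_force: [0.0, -1.0, -0.1]
gripper_width: 0.0001
t 5.6667 box [ 74.1495 -36.0546 190.3429] F box [-0.4285 -0.8711 -0.111 ] w 9.951215495208344e-05
turn left [ 0.      0.0001 -0.0001]
shift tool mm [6.1498 1.0539 3.3425]
```

```bash
python3 -m handwheel '[[[0,1,3],[0,0,0],1],[[2,0,0],[0,0,0],1],[[2,0,0],[0,0,0],1],[[1,0,0],[0,0,0],1],[[0,0,0],[0,0,0],1]]' >/dev/null
python3 -c "
from h import *
where()"
python3 -m handwheel '[[[1,0,0],[0,0,0],1],[[1,0,0],[0,0,0],1],[[1,0,0],[0,0,0],1],[[0,0,0],[0,0,0],1],[[0,0,0],[0,0,0],1]]' >/dev/null
python3 -c "
from h import *
where()"
python3 -m handwheel '[[[1,0,0],[0,0,0],1],[[1,0,0],[0,0,0],1],[[1,0,0],[0,0,0],1],[[0,0,0],[0,0,0],1],[[0,0,0],[0,0,0],1]]' >/dev/null
python3 -c "
from h import *
where()"
```

```text
t 6.0833 box [ 68.8692 -35.2655 187.3017] F box [-0.1765  0.2958  0.4977] w 0.00012907382313446535
turn left [-0.     -0.0001 -0.0005]
t 6.5 box [ 66.9513 -35.202  187.7185] F box [2.9433 0.7653 0.0405] w -5.039118715752322e-05
turn left [-0.0006  0.0016  0.0002]
t 6.9167 box [ 65.146  -35.3827 188.3935] F box [ 6.2442 -1.296   2.6344] w -1.1080518552089356e-05
turn left [-0.0016  0.0043  0.0005]
```

```bash
python3 -m handwheel '[[[5,0,0],[0,0,0],1],[[5,0,0],[0,0,0],1],[[5,0,0],[0,0,0],1],[[5,0,0],[0,0,0],1],[[0,0,0],[0,0,0],1]]' >/dev/null
python3 -c "
from h import *
where()"
python3 -m handwheel '[[[3,0,0],[0,0,0],1],[[3,0,0],[0,0,0],1],[[2,0,0],[0,0,0],1],[[0,0,0],[0,0,0],1],[[0,0,0],[0,0,0],1]]' >/dev/null
python3 - <<'E'
from h import *
where()
p=camera("top")
for n in("knob",): print([(box(d["centre"]),d["p"]) for d in tip_of(p,n)[:2]])
p=camera("scene")
for n in("knob",): print([(box(d["centre"]),d["p"]) for d in tip_of(p,n)[:2]])
E
```

```text
t 7.3333 box [ 43.3609 -35.7815 188.3308] F box [ 3.4146 -0.6648  2.5605] w 1.095891576616956e-05
turn left [-0.0012  0.002  -0.0007]
t 7.75 box [ 34.4266 -34.9496 186.8485] F box [ 1.3563 -0.6452  1.5213] w 0.00015171359873049513
turn left [ 0.0007 -0.0015 -0.0005]
[]
[]
```

```bash
python3 -m handwheel '[[[2,0,0],[0,0,0],1],[[2,0,0],[0,0,0],1],[[1,0,0],[0,0,0],1],[[0,0,0],[0,0,0],1],[[0,0,0],[0,0,0],1]]' >/dev/null
python3 -c "
from h import *
where()"
python3 -m handwheel '[[[-5,0,0],[0,0,0],1],[[-10,0,0],[0,0,0],1],[[-15,0,0],[0,0,0],1],[[-15,0,-20],[0,0,0],1],[[-10,0,-35],[0,0,0],1]]' >/dev/null
cat >> h.py <<'E'
from scipy.optimize import least_squares
def knob(c0,cams=("top","scene")):   # c0: expected knob, box mm
    q0=G+B@np.array([c0[0],c0[1],c0[2]-1000*G[2]])/1000
    for nm in cams:
        p=camera(nm);z=p["z_map"];H,W=z.shape;v,u=np.mgrid[:H,:W]
        K=np.array([[p["fx"],0,p["cx"]],[0,p["fy"],p["cy"]],[0,0,1]])
        n=cv2.undistortPoints(np.stack([u,v],-1).reshape(-1,1,2).astype(float),K,np.array([p["k1"],0,0,0])).reshape(H,W,2)
        X=np.stack([n[...,0]*z,-n[...,1]*z,-z],-1)@p["world_from_camera"][:3,:3].T+p["world_from_camera"][:3,3]
        P=X[(z>0)&(np.linalg.norm(X-q0,axis=2)<.03)&(X[...,2]>.185)]
        if len(P)<20: print(nm,"few",len(P));continue
        r=least_squares(lambda q:np.linalg.norm(P-q,axis=1)-.018,q0,loss="soft_l1",f_scale=.002)
        print(nm,len(P),box(r.x),"net",[(box(d["centre"]),d["p"]) for d in tip_of(p,"knob")[:2]])
E
python3 -c "
from h import *
where()
knob([0,-36,205])"
```

```text
t 8.3667 box [ 30.015  -35.0717 187.3397] F box [ 1.7474 -0.8493  0.5181] w -0.00013835671892231335
turn left [ 0.0001 -0.0002 -0.0002]
t 8.7833 box [ 84.8755 -32.6809 238.1882] F box [ 0.5887 -1.5869 -0.1178] w -2.3434061360353277e-05
turn left [ 0.0047 -0.0083  0.0013]
top few 0
scene 68 [  0.5163 -36.5891 205.7934] net [(array([  0.5486, -39.6732, 200.6   ]), 0.56), (array([ 116.1756, -219.7993,    2.2   ]), 0.47)]
```

Contact face and scene camera agree: the lever is at neutral (knob x about 0.5 mm). Now I go round to the -y side.

```bash
python3 -m handwheel '[[[10,-25,-5],[0,0,0],1],[[25,-25,0],[0,0,0],1],[[25,-6,0],[0,0,0],1],[[25,0,0],[0,0,0],1],[[0,0,0],[0,0,0],1]]' >/dev/null
python3 -c "
from h import *
where([0,-84,188])"
```

```text
t 9.35 box [ -6.0858 -92.9932 246.2176] F box [-0.5359 -0.2602  0.3283] w -6.964098325433967e-05
turn left [ 0.0014 -0.0049 -0.0074]
shift tool mm [-6.3057  8.9594 58.1994]
```

```bash
python3 -m handwheel '[[[-3,2,15],[0,0,0],1],[[-3,2,15],[0,0,0],1],[[0,0,15],[0,0,0],1],[[0,0,13],[0,0,0],1],[[0,0,0],[0,0,0],1]]' >/dev/null
python3 -m handwheel '[[[0,0,0],[0,0,0],1],[[0,0,0],[0,0,0],1],[[0,1,0],[0,0,0],1],[[0,1,0],[0,0,0],1],[[0,0,0],[0,0,0],1]]' >/dev/null
python3 -c "
from h import *
where([0,-75,188])
knob([0,-36,205])"
```

```text
t 10.1833 box [  6.5519 -85.056  190.0192] F box [ 0.5544  1.0438 -0.2972] w 0.00022964516320464937
turn left [-0.0004  0.0011  0.0001]
shift tool mm [ 6.5529 10.0577  2.0076]
top 60 [  2.979  -38.8176 206.0828] net [(array([  4.0205, -35.9428, 202.9   ]), 0.39)]
scene 183 [ -0.0843 -37.1913 206.5927] net [(array([  0.5604, -38.108 , 202.2   ]), 0.77)]
```

```bash
python3 -m handwheel '[[[3,2,1],[0,0,0],1],[[3,2,1],[0,0,0],1],[[0,2,0],[0,0,0],1],[[0,2,0],[0,0,0],1],[[0,0,0],[0,0,0],1]]' >/dev/null
python3 -c "
from h import *
where()"
python3 -m handwheel '[[[0,2,0],[0,0,0],1],[[0,2,0],[0,0,0],1],[[0,2,0],[0,0,0],1],[[0,0,0],[0,0,0],1],[[0,0,0],[0,0,0],1]]' >/dev/null
python3 -c "
from h import *
where()"
python3 -m handwheel '[[[0,2,0],[0,0,0],1],[[0,2,0],[0,0,0],1],[[0,2,0],[0,0,0],1],[[0,0,0],[0,0,0],1],[[0,0,0],[0,0,0],1]]' >/dev/null
python3 -c "
from h import *
where()
knob([0,-34,206])"
```

```text
t 10.8 box [  0.354  -76.4709 187.3106] F box [-0.6227  0.6904  0.9829] w -0.00016614968433640187
turn left [0.0004 0.0001 0.0005]
t 11.2167 box [  0.3278 -70.9466 187.3018] F box [0.6113 0.1943 0.3389] w -6.748129292830778e-05
turn left [0.     0.0001 0.0003]
t 11.6333 box [  0.2866 -65.3679 187.5811] F box [ 0.4337 -1.8564  2.2166] w 6.78668914108032e-05
turn left [-0.0006  0.0005 -0.0002]
top few 4
scene 212 [  0.7391 -34.3629 207.1823] net [(array([ -0.2529, -33.3165, 201.7   ]), 0.82)]
```

```bash
python3 -m handwheel '[[[0,5,0],[0,0,0],1],[[0,5,0],[0,0,0],1],[[0,5,0],[0,0,0],1],[[0,5,0],[0,0,0],1],[[0,5,0],[0,0,0],1]]' >/dev/null
python3 -c "
from h import *
where()
knob([0,-10,209])"
python3 -m handwheel '[[[0,5,0],[0,0,0],1],[[0,5,0],[0,0,0],1],[[0,5,0],[0,0,0],1],[[0,5,0],[0,0,0],1],[[0,5,0],[0,0,0],1]]' >/dev/null
python3 -c "
from h import *
where()
knob([0,15,209])"
```

```text
t 12.2 box [  0.2554 -39.1407 187.201 ] F box [ 0.1027 -0.4634  1.3436] w 6.396234218291241e-05
turn left [ 0.0004 -0.0001  0.0004]
top few 7
scene 226 [  1.6921  -7.5259 211.1266] net [(array([  0.0802,  -7.1115, 205.4   ]), 0.78)]
t 12.7667 box [  0.2404 -14.5453 187.3122] F box [-0.097  -1.1828  0.9554] w -4.189087553949218e-05
turn left [ 0.      0.0001 -0.    ]
top few 6
scene 218 [  2.0737  17.1459 209.6888] net [(array([  2.6913,  18.7184, 204.2   ]), 0.47)]
```

```bash
python3 -m handwheel '[[[0,5,0],[0,0,0],1],[[0,5,0],[0,0,0],1],[[0,4,0],[0,0,0],1],[[0,3,0],[0,0,0],1],[[0,0,0],[0,0,0],1]]' >/dev/null
python3 -c "
from h import *
where()
knob([0,35,205])"
```

```text
t 13.3333 box [  0.2483   2.8786 187.1762] F box [ 0.0442 -0.8365 -0.1139] w -0.00020358484287711888
turn left [ 0.0007 -0.0003  0.0009]
top few 3
scene 203 [  1.9402  34.9704 206.3578] net [(array([  3.9167,  38.7448, 201.6   ]), 0.49)]
```

```bash
python3 -m handwheel '[[[0,1,0],[0,0,0],1],[[0,1,0],[0,0,0],1],[[0,0,0],[0,0,0],1],[[0,0,0],[0,0,0],1],[[0,0,0],[0,0,0],1]]' >/dev/null
python3 -c "
from h import *
where()
knob([0,36,205])"
```

```text
t 13.9 box [  0.1804   3.7383 187.3008] F box [-0.1048 -1.2532 -0.3631] w -0.00015466374861124258
turn left [-0.0001  0.0001 -0.0003]
top few 3
scene 205 [  2.2     35.8294 205.865 ] net [(array([  2.0859,  39.1165, 203.4   ]), 0.7), (array([  1.6271,  -3.6349, 127.4   ]), 0.53)]
```

Lever is across: y about 36 mm, still neutral, force about 1 N. Now I go round to the +x side.

```bash
python3 -m handwheel '[[[0,-6,0],[0,0,0],1],[[0,-12,-5],[0,0,0],1],[[0,-12,-25],[0,0,0],1],[[-15,0,-30],[0,0,0],1],[[-25,0,0],[0,0,0],1]]' >/dev/null
python3 -m handwheel '[[[-20,20,0],[0,0,0],1],[[0,20,0],[0,0,0],1],[[0,20,0],[0,0,0],1],[[0,0,0],[0,0,0],1],[[0,0,0],[0,0,0],1]]' >/dev/null
python3 -c "
from h import *
where([56,36,187])
knob([0,36,205])"
```

```text
t 14.8833 box [ 60.6177  33.8915 247.6988] F box [-0.4393 -0.6803  0.407 ] w 0.00010300499653365793
turn left [-0.0002  0.0005  0.0014]
shift tool mm [ 4.6441  2.1286 60.6961]
top few 0
scene 172 [  2.2992  36.9107 206.212 ] net [(array([  1.5695,  35.9004, 200.5   ]), 0.53)]
```

```bash
python3 -m handwheel '[[[0,2,15],[0,0,0],1],[[0,0,15],[0,0,0],1],[[0,0,15],[0,0,0],1],[[0,0,15],[0,0,0],1],[[0,0,0],[0,0,0],1]]' >/dev/null
python3 -m handwheel '[[[4,0,0],[0,0,0],1],[[4,0,0],[0,0,0],1],[[4,0,0],[0,0,0],1],[[4,0,0],[0,0,0],1],[[0,0,0],[0,0,0],1]]' >/dev/null
python3 -c "
from h import *
where([32,36,187])"
python3 -m handwheel '[[[4,0,0],[0,0,0],1],[[4,0,0],[0,0,0],1],[[4,0,0],[0,0,0],1],[[4,0,0],[0,0,0],1],[[0,0,0],[0,0,0],1]]' >/dev/null
python3 -c "
from h import *
where([32,36,187])
knob([0,36,205])"
```

```text
t 15.8667 box [ 43.4338  35.3873 188.1336] F box [-1.0068  0.9152  0.1688] w -4.055776067609683e-06
turn left [-0.0003  0.0008 -0.0011]
shift tool mm [11.4354  0.6002  1.1242]
t 16.2833 box [ 28.037   35.8357 187.6893] F box [1.0697 0.6494 0.6806] w 0.0001520704179209142
turn left [-0.0001  0.0011 -0.0005]
shift tool mm [-3.9622  0.1663  0.6936]
top few 0
scene 35 [  6.4533  29.7755 207.8547] net [(array([ -0.6427,  39.0478, 201.9   ]), 0.42)]
```

```bash
python3 -m handwheel '[[[3,0,0],[0,0,0],1],[[3,0,0],[0,0,0],1],[[3,0,0],[0,0,0],1],[[0,0,0],[0,0,0],1],[[0,0,0],[0,0,0],1]]' >/dev/null
python3 -c "
from h import *
where()"
python3 -m handwheel '[[[4,0,0],[0,0,0],1],[[4,0,0],[0,0,0],1],[[4,0,0],[0,0,0],1],[[0,0,0],[0,0,0],1],[[0,0,0],[0,0,0],1]]' >/dev/null
python3 -c "
from h import *
where()"
```

```text
t 16.85 box [ 18.5344  35.8318 187.1272] F box [-0.2162  0.3701 -0.4993] w 0.00010481990512204592
turn left [ 0.0002 -0.0009 -0.0005]
t 17.2667 box [  6.7187  35.7774 187.2761] F box [1.4221 0.2035 0.6186] w -7.722680533687233e-05
turn left [ 0.0001 -0.0003 -0.0006]
```

```bash
python3 -m handwheel '[[[3,0,0],[0,0,0],1],[[3,0,0],[0,0,0],1],[[3,0,0],[0,0,0],1],[[2,0,0],[0,0,0],1],[[0,0,0],[0,0,0],1]]' >/dev/null
python3 -c "
from h import *
where()
knob([-36,37,200])"
```

```text
t 17.6833 box [ -4.3648  35.8422 187.2751] F box [-0.343   0.1453  0.5251] w -2.505947105653489e-05
turn left [ 0.0001 -0.0003 -0.0005]
top few 0
scene 36 [-38.8894  34.1152 201.3479] net [(array([-40.4305,  35.1906, 197.    ]), 0.64)]
```

```bash
python3 -m handwheel '[[[-6,0,0],[0,0,0],1],[[-20,0,0],[0,0,0],1],[[-25,0,-10],[0,0,0],1],[[-15,0,-35],[0,0,0],1],[[0,0,-40],[0,0,0],1]]' >/dev/null
python3 -m handwheel '[[[0,0,-35],[0,0,0],1],[[0,-25,0],[0,0,0],1],[[-30,-40,0],[0,0,0],1],[[-30,-40,0],[0,0,0],1],[[-30,-35,0],[0,0,0],1]]' >/dev/null
python3 -m handwheel '[[[-35,-20,0],[0,0,0],1],[[-30,-35,0],[0,0,0],1],[[0,-35,0],[0,0,0],1],[[0,0,0],[0,0,0],1],[[0,0,0],[0,0,0],1]]' >/dev/null
python3 - <<'E'
from h import *
where()
knob([-38,37,200])
net(["socket","bolt","oil","spray","wrench","gearwheel","bolt_tin"],("scene",))
p=camera("scene");o=p["color"];c=proj(p,[.57,-.07,.12]).astype(int)
cv2.imwrite("pics/s3.png",cv2.resize(o[c[1]-100:c[1]+100,c[0]-130:c[0]+130],None,fx=3,fy=3,interpolation=2))
cv2.imwrite("pics/t3.png",camera("top")["color"])
E
```

```text
t 19.0833 box [ 200.2838 -176.8843  304.4744] F box [0.4235 0.6071 0.2276] w 0.0003430442088991791
turn left [-0.0001 -0.0034 -0.0035]
top few 0
scene 213 [-39.6026  35.0883 200.6733] net [(array([-41.9367,  37.0804, 193.1   ]), 0.81)]
scene socket [([0.6322, -0.069, 0.1065], 0.63)]
scene bolt [([0.6116, 0.0014, 0.1086], 0.64)]
scene oil [([0.4641, 0.139, -0.0016], 0.64)]
scene spray [([0.749, -0.2196, 0.0015], 0.79)]
scene wrench [([0.7112, -0.1553, -0.0047], 0.65)]
scene gearwheel [([0.5629, 0.1075, 0.0008], 0.72)]
scene bolt_tin [([0.6632, -0.2877, 0.0009], 0.94)]
```

View pics/s3.png

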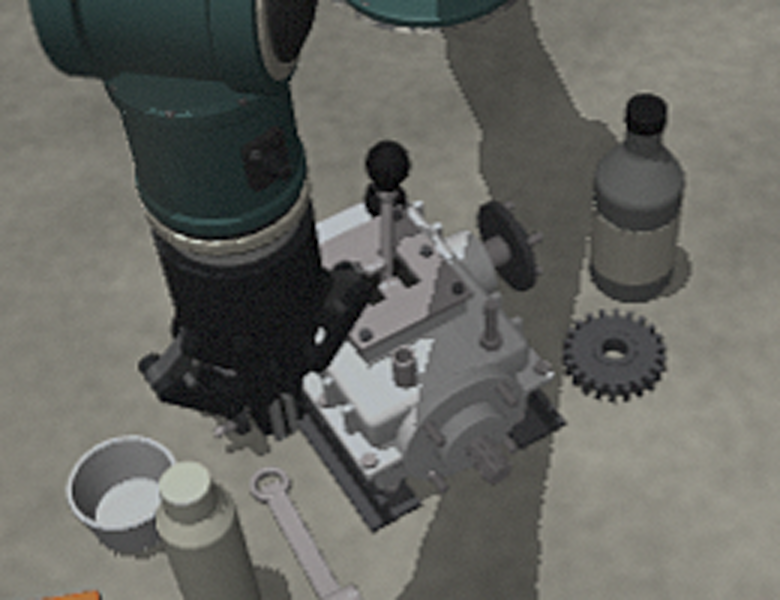

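View pics/t3.png

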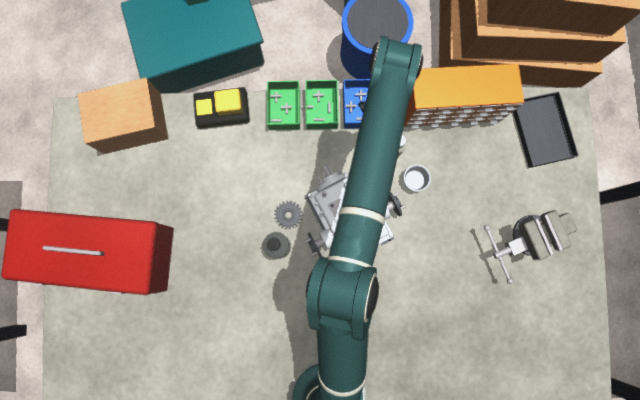

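The knob (crop px 388,165) stands over the cap in the reverse slot's far corner. Its depth fit is (-39.6, +35.1, 200.7) against home at (-38, about 37, 199). The loose things are within 4 mm of the first readings, the tool is clear, and the wrist reads under 1 N.

```bash
python3 -c "
from h import *
env.hand_in()"
```

```text
the job is handed in; nothing more can be done
```

The gearbox is in reverse, and I handed the job in about 19 s into the 48 s allowed. I pushed the knob with the outside of the shut fingers: out of the +x/-y slot into neutral, across to +y, then along the reverse slot. The last stretch went home on the detent.

**Lever:** after backing off, the scene camera put the knob at (-39.6, +35.1, 200.7) mm in gearbox axes. Home is about (-38, +37, 199), so it agrees to about 2 mm.

**Force:** readings taken between moves stayed under 7 N, and under 2 N when crossing and going into reverse. I saw no sign of the lever being forced against the gate.

**Loose things:** all seven were found again within about 4–5 mm of the first readings, which is as close as the networks measure. The tool was clear and touching nothing.

**Weak checks:** the top camera could not confirm the knob at the end because the arm was in the way, so the final position rests on the scene camera alone. The network's height for the knob read low (193 mm), but its x and y agreed within 4 mm.

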